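# Shut the label cassette and lift it from its loading dock by its catches

### The arm

A 7-joint arm with a two-finger parallel gripper is mounted at the origin on the work surface. World frame = base frame: x ahead of the robot, y to its left, z up, the work surface at z = 0. Lengths are in m, angles in rad, forces in N, time in s.
With the tool pointing down it reaches from about 0.35 to 0.9 m from the base axis. Payload 8.1 kg.
Tool frame: the origin (TCP) lies at the very end of the fingers, on their centre line; the grasp point (between the pads) lies 19 mm behind it; z points along the fingers, x is the direction in which the jaws open and shut, and the axes are right-handed (so a half turn about z gives the same grasp; the last joint's range is limited). The gripper opens to 92 mm and grips with 3 to 60 N. Pads are 19 mm wide; open, the fingers measure 130 mm over their backs; the gripper's body (75 mm by 190 mm) begins 47 mm behind the grasp point.
Start: joints at [1.034, 0.434, 0.025, 1.573, -0.012, 1.134, -0.075], TCP at [0.263, -0.567, 0.227] pointing down, gripper open.
Joint ranges: [-2.62, 2.62], [-0.44, 2.09], [-1.27, 1.32], [0.08, 2.57], [-1.32, 4.46], [0.12, 2], [-2.74, 2.74]. Speed limits (rad/s): [2.22, 2.22, 3.01, 3.01, 3.14, 3.14, 3.14].

### API

Orientations are given as a rotation vector (axis times angle).
In Python, from cell import status, viewer, arm gives the robot as it stands.
- The arm moves only by the tool jog_arm, never from a script. Its argument "commands" is text: rows parted by semicolons, each of 7 numbers parted by spaces: the closure, from -1 (fully open) to 1 (shut), then the shift along the world's x, y, z normalised to -1 to 1, where 1 is 0.3 m, then the turn, a rotation vector about the world's x, y, z normalised to -1 to 1, where 1 is 2 pi rad. In form: jaw dx dy dz wx wy wz; .... A call has exactly 5 rows; each row shifts and turns the commanded pose from where the row before left it; what a row does not reach is not made up. A row lasts 1/10 s, in which the tool goes at most 50 mm and 8.59 degrees, less where a joint would pass 70% of its speed; a pose out of reach is approached as far as the arm can. A call with a number of a shift or a turn outside -1 to 1 is refused whole. A call with a gripper value outside its range is refused whole. The fingers move at their own pace and stop on an object; "force" is the grip in N (left out, the last holds). Time passes only in rows, so rows that do not move let the fingers close, or fill a call up. It gives the time, the measured TCP pose, the force and the opening at its end, in the units of the state.
- status.observe(): the state, without advancing time (a new reading comes with each control period).
- viewer.get_image(name): name is "scene" or "top"; returns a dict with "pixels" (420x560x3 uint8, red, green, blue), "z_map" (420x560 float32, m along the optical axis (not along the pixel's ray), 0 where there is no reading), "camera_matrix" (3x3 intrinsics, pixels), "k1" (the pictures are not rectified: a ray, as slopes to the right and down, at radius r is drawn at 1 + k1 r^2 times it, then the intrinsics apply), "R" (3x3) and "t" (3): a world point X has camera coordinates R X + t. Camera axes: x right, y down, z forward; pixel columns grow to the right and rows downward; lengths in m; the calibration is good to about 2 mm. A picture is of the moment at which its call begins.
- arm.sign_off(): hands the job in, once; it reports no verdict.
The state is a dict: "clock": time; "joints": joint angles; "dq": joint speeds; "joint_efforts": joint torques, N m; "position": TCP position; "ee_rot": TCP orientation; "force": force on the tool from outside, world axes, zero at the start; "ft_torque": the same for the moment, N m; "width": opening from 0.0 (shut) to 1.0 (fully open).
Only numpy, scipy, OpenCV 4.12 (cv2) and the standard library are available. Lean on these libraries where they do the work, as an engineer would, in place of code of your own. Each camera call takes 0.05 s, during which the arm holds its last target. There are 200 camera calls.

### The job

The label cassette in the loading dock has just been filled: swing its lid fully shut, then pinch the two spring catches on its sides together, lift the cassette straight out of the dock, and finish while still holding it, level and still, with its underside at least 10 cm above the table, both catches fully squeezed in and the lid shut. Touching it down or letting go is not part of the job; do not disturb the bottles and other things on the table.

Things in the scene. Friction and masses are not known exactly. Their poses are not given: they have to be found in the camera images.
- cassette: the label cassette: upright grey plastic box 96 (own x) x 40 (own y) x 72 mm tall without lid, full of white cards, 0.25 to 0.5 kg, balanced at its middle. Origin: centre of its underside. Own x runs lengthwise to the lid's hinge, z up; catches on its +y and -y sides. Starts seated in the dock, underside 6 mm above the table, with about 1.5 mm play all round
- dock: aluminium loading dock holding the cassette, fixed to the table, 116 (x) x 92 (y) x 31 mm tall, axes as the seated cassette; origin: centre of its underside. Its long side walls (outer faces 86 mm apart, tops 31 mm above the table) have inward lips over the teeth of the catches, so the cassette lifts only with both catches pressed in
- lid (a joint): angle of the lid in rad: 0 fully shut, flat on the cassette; about 1.5 to 1.95 at the start, standing up or leaning back past upright (pi/2 is upright; stop at 2.0). A stiff hinge: it stays where it is left and has to be pushed all the way down; about 0.5 N at its free end
- lid_hinge (a point): hinge line of the lid, at the cassette's own +x end: 48 mm from its centre and 72 mm above its underside; the hinge line runs along the cassette's own y
- lid_tip (a point): middle of the lid's free edge on its outer face. The lid is 96 mm long from the hinge, 42 mm wide and 4 mm thick, grey, with a thumb tab that adds 9 mm in length; shut, its top lies 76 mm above the cassette's underside
- catch_left (a joint): travel in m of the catch on the own +y side: 0 out (locked), 0.007 fully pressed in; springs back; 2 N to start, 5.5 N fully in. Its tooth clears the dock's lip at 4 mm, up to 5.5 mm if the cassette sits off-centre
- catch_right (a joint): the same for the catch on the own -y side
- catch_left_pad (a point): centre of the outer face of the left catch's black ribbed pad, 26 mm long (x), 28 mm tall; 54 mm above the cassette's underside, 33 mm from its middle when out, 26 mm pressed in. The two pads lie 66 mm apart out, 52 mm in. A grip of 25 to 30 N presses both fully in and carries the cassette. Beside the pads it is free down to the dock's walls
- catch_right_pad (a point): the same for the right catch
- spare_dock: an identical but empty dock, fixed to the table, not to be used; origin at the centre of its underside
- bottle_a: filled dark bottle with red cap, 64 mm diameter, 280 mm tall; a bystander; origin at the centre of its underside
- bottle_b: filled dark bottle with red cap, 64 mm diameter, 280 mm tall; a bystander; origin at the centre of its underside
- bottle_c: smaller filled dark bottle with red cap, 64 mm diameter, 200 mm tall; a bystander; origin at the centre of its underside
- tape_roll: roll of clear tape lying flat, 68 mm diameter, 24 mm tall; a bystander; origin at the centre of its underside
- glue_brush: brush lying on the table, about 200 mm long; a bystander
- glue_jar: low jar with white lid, 68 mm diameter, 75 mm tall; a bystander; origin at the centre of its underside
- card_stack: stack of label cards, 90 x 70 x 30 mm; a bystander; origin at the centre of its underside
There are look-alikes about, which are no part of the job. Leave any purple or turquoise look-alike of the cassette alone.

How it is judged:
On the way, in this order (a step that is already met when the one before it is completed fails the run):
1. the lid is shut while the cassette sits in the dock (value of joint lid below 0.06 rad and z of cassette in the frame of dock below 0.015 m), for 0.1 s.
2. both catches are pinched in while the cassette is still in the dock, lid shut (all of step 1 and value of joint each of catch_left, catch_right above 0.0045 m), for 0.05 s.
At the end, for the whole second after the job is handed in: The cassette's underside is more than 90 mm above the table, level within 0.2 rad, still (under 30 mm/s), carried by the fingers alone, both catches pressed in more than 4.5 mm and the lid within 0.06 rad of shut (height (world z) of cassette above 0.09 m and value of joint lid below 0.06 rad and value of joint each of catch_left, catch_right above 0.0045 m and contact force between the fingers and cassette above 2 N and angle between cassette's own z axis and vertical below 0.2 rad and linear speed of cassette below 0.03 m/s and contact force between cassette and dock below 0.05 N and contact force between cassette and spare_dock below 0.05 N and contact force between cassette and bottle_a below 0.05 N and contact force between cassette and bottle_b below 0.05 N and contact force between cassette and bottle_c below 0.05 N and contact force between cassette and tape_roll below 0.05 N and contact force between cassette and glue_brush below 0.05 N and contact force between cassette and glue_jar below 0.05 N and contact force between cassette and card_stack below 0.05 N); the arm keeps its last pose, push and grip.
It fails at once if a bystander is moved by more than 30 mm or tipped (distance of any of bottle_a, bottle_b, bottle_c, tape_roll, glue_brush, glue_jar, card_stack from where it was at the start of the episode above 0.03 m).
It also fails if it takes over 53 s, if anything falls off the work surface, if the arm or the gripper's body presses on something with over 40 N, if the wrist force passes 120 N, or if a joint passes its speed limit or range.

## Working session

There is one attempt and no reset: what is moved stays moved. The work goes in short steps, Python scripts to look and compute and a tool call to move; the robot and the scene stay as the last step left them, time stands still between calls to the robot, and variables do not carry over. Pictures are saved under pics/ and viewed, about 8 in all and at most 12, crops included, and the job is handed in when it is done.

Besides the shell and the picture viewer there is one more tool, called after "Call:" in YAML: its name, and indented under it one key for each argument. jog_arm: Moves the arm, as the interface text tells. Scaled input: -1 to 1 covers 0.3 m each way for a shift and 2 pi rad each way for a turn. Its arguments: {"type":"object","properties":{"commands":{"type":"string"},"force":{"type":"number"}},"required":["commands"]}

```bash
mkdir -p pics
cat > h.py <<'E'
import numpy as np, cv2
from cell import status, viewer, arm
def grab(n,f=None):
    d=viewer.get_image(n)
    if f: cv2.imwrite('pics/'+f,d['pixels'][:,:,::-1]); np.savez('pics/'+f+'.npz',**d)
    return d
def cloud(d):
    K=np.array(d['camera_matrix'],float);h,w=d['z_map'].shape
    u,v=np.meshgrid(np.arange(w),np.arange(h))
    p=np.stack([u,v],-1).reshape(-1,1,2).astype(float)
    q=cv2.undistortPoints(p,K,np.array([d['k1'],0,0,0.])).reshape(h,w,2)
    z=d['z_map'][...,None]
    c=np.concatenate([q*z,z],-1)
    return (c-np.array(d['t']))@np.array(d['R'])
E
python3 - <<'E'
from h import *
for n in('scene','top'):
    d=grab(n,n+'0.png');print(n,d['camera_matrix'],d['k1'],-np.array(d['R']).T@d['t'])
print(status.observe())
a=[cv2.imread(f'pics/{n}0.png') for n in('scene','top')]
E
```

```text
scene [[463.2002039    0.         279.0445861 ]
 [  0.         463.2002039  211.81746724]
 [  0.           0.           1.        ]] 0.009187290800432686 [1.31910685 0.5253907  0.6558087 ]
top [[455.44407076   0.         276.38143211]
 [  0.         455.44407076 212.1204832 ]
 [  0.           0.           1.        ]] -0.0031934192008017163 [0.33837289 0.00688442 1.4533038 ]
{'clock': 0.1, 'joints': array([ 1.034418  ,  0.43517849,  0.02498773,  1.57398454, -0.01157952,
        1.13399675, -0.07509401]), 'dq': array([-3.09948244e-04, -3.14133227e-03,  7.80344436e-05, -2.26858201e-03,
       -4.36219278e-04, -3.59348220e-04, -7.93784494e-04]), 'joint_efforts': array([ 4.53304019e-03, -6.69128966e+01,  9.88457836e-01, -3.15150082e+01,
       -6.04498526e-02,  3.73585860e-02,  5.06770834e-05]), 'position': array([ 0.26243975, -0.56673741,  0.22601631]), 'ee_rot': array([-2.64684525e+00,  1.69110756e+00,  2.00216071e-03]), 'force': array([ 0.28780008, -0.36532452,  0.04243104]), 'ft_torque': array([0.02634995, 0.03056648, 0.03745225]), 'width': 0.9970091656474307}
```

View pics/scene0.png

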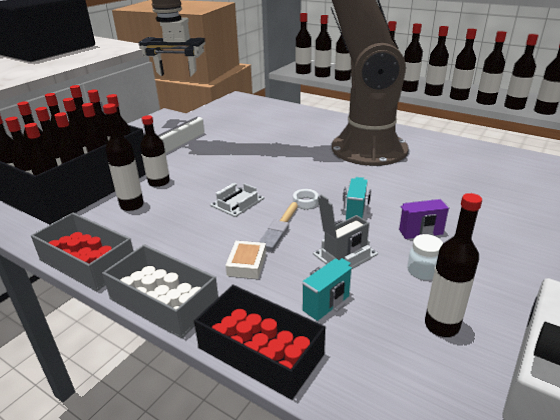

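View pics/top0.png

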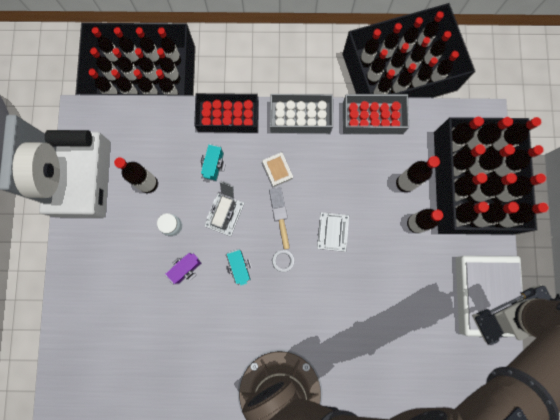

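The scene view shows the grey cassette at about (348,238) with its lid standing at (327,217). In the top view it is at about (223,213), with the lid at the upper end (227,190). There are turquoise look-alikes at top (212,162) and (238,267), and a purple one at (183,268). Next I'll measure it.

Run:
```python
from h import *
ims=[]
for n,(r0,r1,c0,c1) in dict(scene=(180,280,290,390),top=(165,245,180,260)).items():
    d=dict(np.load(f'pics/{n}0.png.npz'));P=cloud(d);np.save(f'pics/{n}c.npy',P)
    ims.append(cv2.resize(d['pixels'][r0:r1,c0:c1,::-1],(400,400),interpolation=cv2.INTER_CUBIC))
    hsv=cv2.cvtColor(d['pixels'],cv2.COLOR_RGB2HSV)
    m=np.zeros(P.shape[:2],bool);m[r0:r1,c0:c1]=1
    z=P[...,2]
    print(n,'table z',np.median(z[m&(z<.02)]))
    grey=m&(hsv[...,1]<90)
    for lo,hi in((.02,.036),(.06,.1),(.1,.2)):
        q=P[grey&(z>lo)&(z<hi)]
        if len(q)>10:
            r=cv2.minAreaRect((q[:,:2]*1000).astype(np.float32));print(lo,hi,len(q),q.mean(0).round(4),np.percentile(q[:,2],[5,50,95]).round(4),r)
    # white cards
    w=m&(hsv[...,1]<40)&(hsv[...,2]>170)&(z>.05)&(z<.09)
    q=P[w];print('cards',len(q))
    if len(q)>10: print(q.mean(0),cv2.minAreaRect((q[:,:2]*1000).astype(np.float32)))
cv2.imwrite('pics/crop0.png',np.hstack(ims))
```

```text
scene table z -4.9965315252222974e-05
0.02 0.036 634 [0.5192 0.1441 0.0271] [0.0206 0.0269 0.0343] ((479.9598083496094, 102.0072250366211), (300.8504333496094, 195.1910400390625), 25.554367065429688)
0.06 0.1 941 [0.544  0.1816 0.0718] [0.0627 0.0698 0.09  ] ((528.4908447265625, 176.12893676757812), (402.45068359375, 90.95756530761719), 13.289300918579102)
0.1 0.2 401 [0.608  0.1629 0.1407] [0.1041 0.1416 0.1755] ((607.2307739257812, 161.48614501953125), (45.76884078979492, 19.532838821411133), 72.7568130493164)
cards 224
[0.52930679 0.17920266 0.06784253] ((522.1886596679688, 181.99017333984375), (330.10870361328125, 75.22001647949219), 17.321508407592773)
top table z 0.001236199472132801
0.02 0.036 195 [0.5408 0.1855 0.0299] [0.0216 0.0308 0.0352] ((566.5147705078125, 202.06771850585938), (148.8412628173828, 248.27479553222656), 56.97282791137695)
0.06 0.1 536 [0.5513 0.1841 0.0715] [0.0626 0.0695 0.0845] ((593.9209594726562, 179.48696899414062), (69.30892181396484, 198.32518005371094), 84.21257019042969)
0.1 0.2 150 [0.6033 0.1625 0.1446] [0.1048 0.1442 0.1795] ((604.8389282226562, 163.01303100585938), (43.313350677490234, 20.989334106445312), 72.04231262207031)
cards 308
[0.54725343 0.18614989 0.06811843] ((549.7308959960938, 192.9981231689453), (47.793521881103516, 89.11276245117188), 70.19842529296875)
```

View pics/crop0.png

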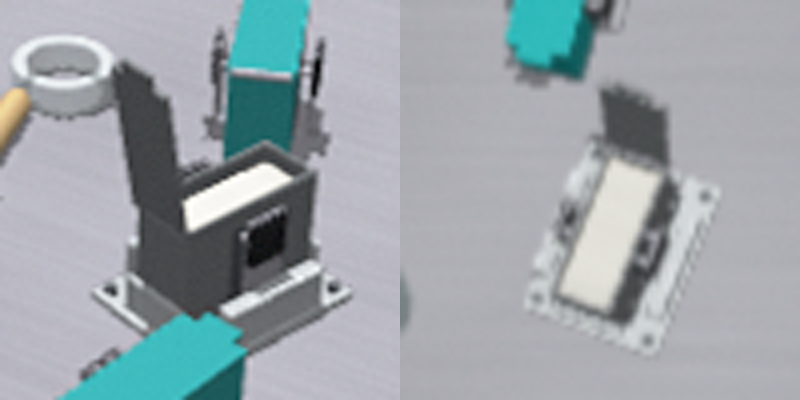

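The close crops confirm the grey box with its lid up at the far end, where the hinge is. So own +x points to about world +x, turned around -18°. I'll refine the yaw, centre and lid angle.

Run:
```python
from h import *
D={n:dict(np.load(f'pics/{n}0.png.npz')) for n in('scene','top')};C={n:np.load(f'pics/{n}c.npy') for n in D}
c=np.array([.553,.185])
for n in D:
    P=C[n];hsv=cv2.cvtColor(D[n]['pixels'],cv2.COLOR_RGB2HSV);z=P[...,2]
    near=(np.linalg.norm(P[...,:2]-c,axis=-1)<.085)&(hsv[...,1]<90)
    def rect(name,m):
        q=P[m]; 
        if len(q)<10: print(name,len(q));return
        k=(q[:,:2]*1000).astype(np.float32);r=cv2.minAreaRect(k);print(n,name,len(q),np.round(q.mean(0),4),np.round(r[0],1),np.round(r[1],1),round(r[2],1))
    rect('boxtop',near&(z>.062)&(z<.084))
    rect('cards',near&(z>.06)&(z<.08)&(hsv[...,2]>170)&(hsv[...,1]<45))
    rect('dock',near&(z>.003)&(z<.04)&(hsv[...,2]>150))
    l=(np.linalg.norm(P[...,:2]-[.605,.165],axis=-1)<.05)&(z>.092)&(z<.2)&(hsv[...,1]<90)&(hsv[...,2]<130)
    q=P[l];m=q.mean(0);u,s,vt=np.linalg.svd(q-m)
    # robust refit
    d=(q-m)@vt[2];q=q[abs(d)<.004];m=q.mean(0);u,s,vt=np.linalg.svd(q-m);nn=vt[2]
    print(n,'lid',len(q),m.round(4),nn.round(3),'yaw',np.degrees(np.arctan2(nn[1],nn[0])),'std',((q-m)@nn).std(), 'zmax',np.percentile(q[:,2],[1,99]))
for nm,p in dict(bigT=0).items(): pass
# bystanders near: tall things within .25 m
P=C['top'];z=P[...,2];m=(z>.03)&(np.linalg.norm(P[...,:2]-c,axis=-1)<.35)
k,lab,st,ce=cv2.connectedComponentsWithStats(m.astype(np.uint8))
for i in range(1,k):
    if st[i,4]>60: q=P[lab==i];print(q.min(0).round(3),q.max(0).round(3))
```

```text
scene boxtop 723 [0.5475 0.1866 0.0705] [550.8 184.1] [ 66.9 104.5] 75.8
scene cards 202 [0.5401 0.1827 0.0676] [545.  184.7] [37.3 95.3] 69.8
scene dock 211 [0.5604 0.1941 0.0194] [561.9 189.5] [ 77.1 143.8] 28.2
scene lid 401 [0.6068 0.1625 0.1348] [ 0.92  -0.341 -0.195] yaw -20.333409719748857 std 0.0008297613344918315 zmax [0.09353364 0.17615594]
top boxtop 483 [0.5467 0.1847 0.0708] [546.6 184.3] [67.  97.8] 69.3
top cards 307 [0.5472 0.1861 0.0681] [549.7 193. ] [47.8 89.1] 70.2
top dock 626 [0.5422 0.1824 0.0129] [557.2 184.3] [166.  161.4] 64.1
top lid 143 [0.602  0.1633 0.1381] [ 0.921 -0.334 -0.199] yaw -19.902891431258016 std 0.0008639319428026492 zmax [0.09361237 0.18237539]
[0.338 0.007 0.03 ] [0.902 0.281 1.453]
[0.858 0.2   0.03 ] [0.901 0.227 0.048]
[ 0.338 -0.044  0.03 ] [0.871 0.04  1.453]
[0.338 0.007 0.03 ] [0.759 0.257 1.453]
[ 0.338 -0.032  0.03 ] [0.744 0.061 1.453]
[0.338 0.007 0.031] [0.673 0.464 1.453]
[0.338 0.007 0.03 ] [0.617 0.235 1.453]
[0.338 0.007 0.031] [0.54  0.381 1.453]
[0.323 0.007 0.032] [0.431 0.164 1.453]
[0.324 0.007 0.031] [0.418 0.35  1.453]
```

Yaw is about -20°, cassette centre about (0.5465, 0.184), and the lid leans back at about 1.77 rad. The sizes and heights agree with the given dimensions. I'll rise above the bottles first, then traverse with a +135° turn.

Call:
jog_arm:
  commands: "1 0 0 0.16 0 0 0.0236; 1 0 0 0.16 0 0 0.0236; 1 0 0 0.16 0 0 0.0236; 1 0.076 0.14 0 0 0 0.0236; 1 0.076 0.14 0 0 0 0.0236"
  force: 27

```text
clock: 0.6
position: [0.3084, -0.4835, 0.3719]
ee_rot: [3.079, -0.613, 0.003]
force: [2.1, 0.9, -1.4]
width: 0.614
```

Call:
jog_arm:
  commands: "1 0.076 0.14 0 0 0 0.0236; 1 0.076 0.14 0 0 0 0.0236; 1 0.076 0.14 0 0 0 0.0236; 1 0.076 0.14 0 0 0 0.0236; 1 0.076 0.14 0 0 0 0.0236"

```text
clock: 1.1
position: [0.4226, -0.2713, 0.3706]
ee_rot: [3.093, 0.55, -0.001]
force: [1.6, 0.2, -0.6]
width: 0.177
```

Call:
jog_arm:
  commands: "1 0.076 0.14 0 0 0 0.0236; 1 0.076 0.14 0 0 0 0.0236; 1 0.076 0.14 0 0 0 0.0236; 1 0.076 0.14 0 0 0 0.0236; 1 0.076 0.14 0 0 0 0.0236"

```text
clock: 1.6
position: [0.5367, -0.0615, 0.3706]
ee_rot: [2.684, 1.632, -0.0]
force: [0.8, -0.6, 0.8]
width: 0.002
```

```bash
cat >> h.py <<'E'
from scipy.spatial.transform import Rotation as Rn
C0=np.array([.5465,.184]);YAW=np.radians(-20)
EX=np.array([np.cos(YAW),np.sin(YAW)]);EY=np.array([-EX[1],EX[0]])
def st():
    s=status.observe();R=Rn.from_rotvec(s['ee_rot']).as_matrix();p=s['position']
    print('t',s['clock'],'p',p.round(4),'own',((p[:2]-C0)@np.array([EX,EY]).T).round(4),'jawdeg',np.degrees(np.arctan2(R[1,0],R[0,0])).round(2),'zaxis',R[:,2].round(3),'F',s['force'].round(2),'w',round(s['width'],3),'j',s['joints'].round(2))
    return s
E
python3 - <<'E'
from h import *
st()
D=dict(np.load('pics/top0.png.npz'));P=np.load('pics/topc.npy');h=cv2.cvtColor(D['pixels'],cv2.COLOR_RGB2HSV)
m=((h[...,0]>80)&(h[...,0]<100)&(h[...,1]>120)).astype(np.uint8)
k,l,s,c=cv2.connectedComponentsWithStats(m)
for i in range(1,k):
    if s[i,4]>60:q=P[(l==i)&(P[...,2]<.3)];o=(q[:,:2]-C0)@np.array([EX,EY]).T;print('turq own',o.min(0),o.max(0),q[:,2].max())
E
```

```text
t 1.6 p [ 0.5367 -0.0615  0.3706] own [ 0.0747 -0.2341] jawdeg 62.61 zaxis [-0. -0. -1.] F [ 0.83 -0.61  0.78] w 0.002 j [ 0.5   0.28 -0.63  1.5   0.16  1.42  0.95]
turq own [0.08039114 0.06438141] [0.18630105 0.11656061] 0.0869632440369171
turq own [-0.18638002 -0.14995593] [-0.09247015 -0.06425631] 0.08457738833292927
```

Call:
jog_arm:
  commands: "1 0.0753 0.1387 0 0 0 0.0206; 1 0.0753 0.1387 0 0 0 0; 1 0.0753 0.1387 0 0 0 0; 1 0.0753 0.1387 0 0 0 0; 1 0.0753 0.1387 0 0 0 0"

```text
clock: 2.1
position: [0.6499, 0.1463, 0.3701]
ee_rot: [2.579, 1.794, -0.001]
force: [-0.0, -1.0, 0.2]
width: -0.0
```

Call:
jog_arm:
  commands: "1 0 0 -0.16 0 0 0; 1 0 0 -0.16 0 0 0; 1 0 0 -0.16 0 0 0; 1 0 0 -0.16 0 0 0; 1 0 0 -0.09 0 0 0"

```text
clock: 2.6
position: [0.6471, 0.1437, 0.147]
ee_rot: [-2.577, -1.795, 0.009]
force: [0.5, -0.7, -0.9]
width: 0.006
```

Run:
```python
from h import *
st();d=grab('scene','s1.png')
cv2.imwrite('pics/c1.png',cv2.resize(d['pixels'][100:300,240:440,::-1],(600,600),interpolation=cv2.INTER_CUBIC))
```

```text
t 2.6 p [0.6471 0.1437 0.147 ] own [ 0.1083 -0.0035] jawdeg 69.71 zaxis [-0.005 -0.002 -1.   ] F [ 0.5  -0.72 -0.94] w 0.006 j [ 0.09  0.65 -0.63  1.52  0.41  1.11  0.59]
```

View pics/c1.png

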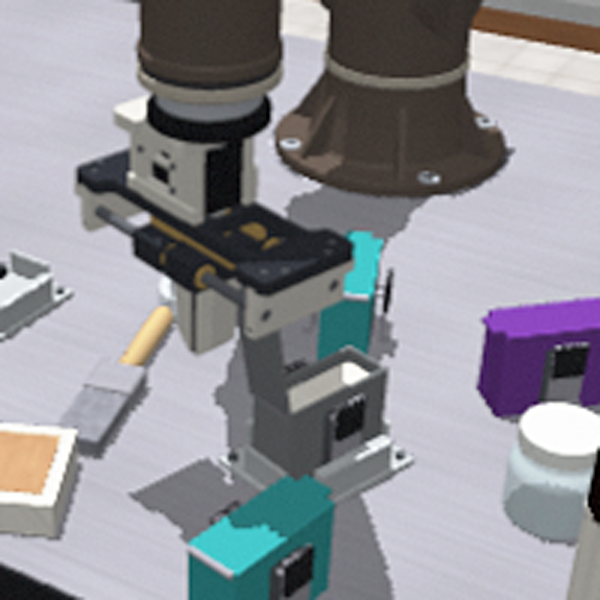

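The closed fingers are in the clear, about 3 cm behind the standing lid (crop around (255,350)). Now I'll push the lid along its arc.

Call:
jog_arm:
  commands: "1 -0.046 0.029 0 0 0 0; 1 -0.05 0.0182 0 0 0 0; 1 -0.0454 0.0165 0 0 0 0; 1 -0.0483 0.0176 0 0 0 0; 1 0 0 0 0 0 0"

```text
clock: 3.15
position: [0.591, 0.1706, 0.1528]
ee_rot: [-2.576, -1.798, -0.0]
force: [-0.2, 0.4, -0.2]
width: 0.003
```

Call:
jog_arm:
  commands: "1 -0.0526 0.0192 -0.0167 0 0 0; 1 -0.047 0.0171 -0.03 0 0 0; 1 -0.0385 0.014 -0.0413 0 0 0; 1 -0.0232 0.0084 -0.0393 0 0 0; 1 0 0 0 0 0 0"

```text
clock: 3.65
position: [0.543, 0.1866, 0.1124]
ee_rot: [-2.577, -1.796, 0.004]
force: [-0.9, -0.1, 0.5]
width: 0.007
```

Run:
```python
from h import *
st();d=grab('scene','s2.png')
cv2.imwrite('pics/c2.png',cv2.resize(d['pixels'][140:290,260:410,::-1],(600,600),interpolation=cv2.INTER_CUBIC))
```

```text
t 3.65 p [0.543  0.1866 0.1124] own [-0.0041  0.0013] jawdeg 69.75 zaxis [-0.002 -0.001 -1.   ] F [-0.95 -0.08  0.5 ] w 0.007 j [ 0.03  0.56 -0.65  1.79  0.41  0.93  0.42]
```

View pics/c2.png

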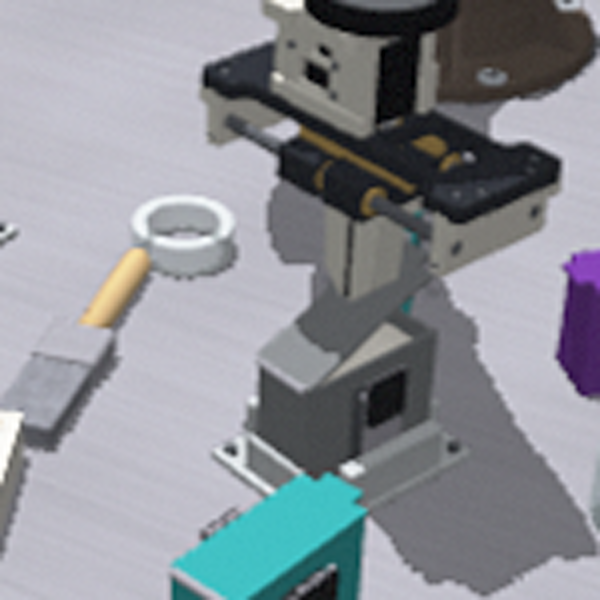

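The lid is folding down under the fingertips (crop (340,310)), with about 25° left. I'll press it the rest of the way down.

Call:
jog_arm:
  commands: "1 -0.0154 0.0056 -0.044 0 0 0; 1 -0.0069 0.0025 -0.046 0 0 0; 1 0 0 -0.007 0 0 0; 1 0 0 -0.005 0 0 0; 1 0 0 0 0 0 0"

```text
clock: 4.2
position: [0.537, 0.1893, 0.0828]
ee_rot: [-2.578, -1.795, 0.001]
force: [0.7, 0.2, 0.2]
width: 0.004
```

Call:
jog_arm:
  commands: "1 0 0 -0.003 0 0 0; 1 0 0 0 0 0 0; 1 0 0 0 0 0 0; 1 0 0 0 0 0 0; 1 0 0 0 0 0 0"

```text
clock: 4.7
position: [0.5377, 0.1894, 0.0823]
ee_rot: [2.578, 1.795, 0.001]
force: [0.3, -0.4, 3.9]
width: 0.005
```

Run:
```python
from h import *
st()
```

```text
t 4.7 p [0.5377 0.1894 0.0823] own [-0.0102  0.0021] jawdeg 69.7 zaxis [ 0.001  0.    -1.   ] F [ 0.34 -0.35  3.87] w 0.005 j [ 0.01  0.59 -0.63  1.83  0.44  0.87  0.38]
```

There's 3.9 N of contact at z=0.0823, and the shut lid top should be at 0.082. I'll give a slightly firmer press, then lift and open the jaws.

Call:
jog_arm:
  commands: "1 0 0 -0.005 0 0 0; 1 0 0 0 0 0 0; 1 0 0 0 0 0 0; 1 0 0 0 0 0 0; 1 0 0 0 0 0 0"

```text
clock: 5.2
position: [0.5377, 0.1896, 0.0819]
ee_rot: [2.577, 1.795, 0.002]
force: [-3.5, -3.4, 17.4]
width: 0.01
```

Call:
jog_arm:
  commands: "1 0 0 0.1 0 0 0; -1 0 0 0.15 0 0 0; -1 0 0 0.15 0 0 0; -1 -0.16 0.06 0.1 0 0 0; -1 -0.16 0.06 0 0 0 0"

```text
clock: 5.7
position: [0.4517, 0.2233, 0.229]
ee_rot: [2.581, 1.791, 0.01]
force: [-0.9, 2.2, 0.3]
width: 0.302
```

Call:
jog_arm:
  commands: "-1 -0.13 0.04 0 0 0 0; -1 -0.13 0.04 0 0 0 0; -1 0 0 0 0 0 0; -1 0 0 0 0 0 0; -1 0 0 0 0 0 0"

```text
clock: 6.2
position: [0.373, 0.2456, 0.2257]
ee_rot: [2.579, 1.794, 0.0]
force: [0.3, -0.6, -0.1]
width: 0.737
```

Run:
```python
from h import *
st()
ims=[]
for n,(r0,r1,c0,c1) in dict(scene=(180,280,290,390),top=(165,245,180,260)).items():
    d=grab(n,n+'3.png');P=cloud(d)
    ims.append(cv2.resize(d['pixels'][r0:r1,c0:c1,::-1],(400,400),interpolation=cv2.INTER_CUBIC))
    hsv=cv2.cvtColor(d['pixels'],cv2.COLOR_RGB2HSV)
    o=(P[...,:2]-C0)@np.array([EX,EY]).T;z=P[...,2]
    m=(z>.076)&(z<.1)&(np.abs(o[...,0])<.075)&(np.abs(o[...,1])<.045)&(hsv[...,1]<90)
    q=P[m];k=o[m]
    if len(q)<20: continue
    A=np.c_[k,np.ones(len(k))];co=np.linalg.lstsq(A,q[:,2],rcond=None)[0]
    r=cv2.minAreaRect((k*1000).astype(np.float32))
    print(n,len(q),'own mean',k.mean(0),'pct x',np.percentile(k[:,0],[1,99]),'y',np.percentile(k[:,1],[1,99]),'plane',co,r)
    pads=(z>.045)&(z<.075)&(np.abs(o[...,0])<.05)&(np.abs(o[...,1])<.045)&(np.abs(o[...,1])>.024)&(hsv[...,2]<60)
    q=np.c_[o[pads],z[pads]]
    for s in(1,-1):
        e=q[q[:,1]*s>0]
        if len(e):print('pad',s,len(e),e.mean(0),e.min(0),e.max(0))
cv2.imwrite('pics/c3.png',np.hstack(ims))
```

```text
t 6.2 p [0.373  0.2456 0.2257] own [-0.1841 -0.0015] jawdeg 69.64 zaxis [ 0. -0. -1.] F [ 0.25 -0.64 -0.09] w 0.737 j [-0.01  0.24 -0.81  1.94  0.2   1.05  0.31]
scene 588 own mean [0.00244482 0.00159907] pct x [-0.05332149  0.05196459] y [-0.02122257  0.02080954] plane [-0.00176722 -0.02442942  0.08132331] ((-1.2000274658203125, -0.2880516052246094), (44.53348159790039, 109.70797729492188), 88.64154052734375)
pad 1 97 [0.00335576 0.03174037 0.06010623] [-0.01209397  0.02721223  0.04613338] [0.01487944 0.03463561 0.07383308]
top 471 own mean [-0.00233593  0.00021733] pct x [-0.05567364  0.04841992] y [-0.02923048  0.02167321] plane [-0.00337431  0.00150983  0.08259997] ((-3.3097496032714844, -0.9698257446289062), (108.03314208984375, 63.52833938598633), 4.29978084564209)
```

View pics/c3.png

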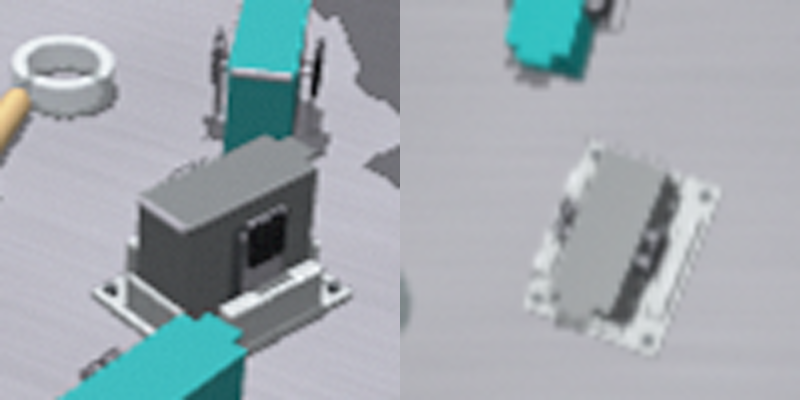

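The lid is flat: slope under 0.004 along x, top at about 0.082. The own-frame centre is about (+1.5, 0) mm. Next I'll go above it with the jaws open.

Call:
jog_arm:
  commands: "-1 0.1457 -0.0517 0 0 0 0.001; -1 0.1457 -0.0517 0 0 0 0; -1 0.1457 -0.0517 0 0 0 0; -1 0.1457 -0.0517 0 0 0 0; -1 0 0 0 0 0 0"

```text
clock: 6.8
position: [0.5531, 0.1788, 0.2239]
ee_rot: [2.58, 1.791, -0.001]
force: [-0.9, -0.3, 0.2]
width: 1.0
```

Call:
jog_arm:
  commands: "-1 0 0 -0.1 0 0 0; -1 0 0 -0.1 0 0 0; -1 0 0 -0.08 0 0 0; -1 0 0 0 0 0 0; -1 0 0 0 0 0 0"

```text
clock: 7.3
position: [0.547, 0.1839, 0.1418]
ee_rot: [-2.572, -1.802, 0.001]
force: [0.2, -0.2, -0.0]
width: 1.001
```

Run:
```python
from h import *
st()
```

```text
t 7.3 p [0.547  0.1839 0.1418] own [0.0005 0.0001] jawdeg 70.03 zaxis [-0.001  0.    -1.   ] F [ 0.18 -0.24 -0.  ] w 1.001 j [ 0.05  0.53 -0.67  1.75  0.38  0.99  0.46]
```

Call:
jog_arm:
  commands: "-1 0.003 -0.001 -0.07 0 0 0; -1 0 0 -0.07 0 0 0; -1 0 0 -0.07 0 0 0; -1 0 0 -0.06 0 0 0; -1 0 0 -0.06 0 0 0"

```text
clock: 7.8
position: [0.5493, 0.1842, 0.0439]
ee_rot: [2.572, 1.802, 0.004]
force: [-0.3, 0.2, -0.2]
width: 0.998
```

Call:
jog_arm:
  commands: "-1 0 0 0 0 0 0; -1 0 0 0 0 0 0; -1 0 0 0 0 0 0; -1 0 0 0 0 0 0; -1 0 0 0 0 0 0"

```text
clock: 8.3
position: [0.5483, 0.1839, 0.0437]
ee_rot: [2.572, 1.803, 0.002]
force: [0.1, -0.0, 0.2]
width: 1.002
```

Run:
```python
from h import *
st();d=grab('scene','s4.png')
cv2.imwrite('pics/c4.png',cv2.resize(d['pixels'][160:290,270:400,::-1],(600,600),interpolation=cv2.INTER_CUBIC))
```

```text
t 8.3 p [0.5483 0.1839 0.0437] own [0.0017 0.0005] jawdeg 70.05 zaxis [ 0.001  0.    -1.   ] F [ 0.14 -0.    0.18] w 1.002 j [-0.    0.65 -0.6   1.84  0.49  0.8   0.37]
```

View pics/c4.png

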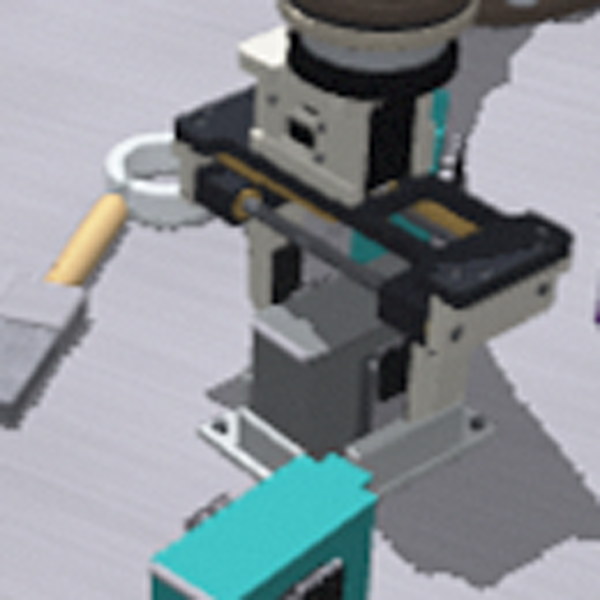

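The fingers straddle the catch pads (right pad at crop (395,370), finger at (440,350)). I'll close at 28 N.

Call:
jog_arm:
  commands: "1 0 0 0 0 0 0; 1 0 0 0 0 0 0; 1 0 0 0 0 0 0; 1 0 0 0 0 0 0; 1 0 0 0 0 0 0"
  force: 28

```text
clock: 8.85
position: [0.5478, 0.1838, 0.0428]
ee_rot: [-2.572, -1.803, -0.0]
force: [-0.1, -0.0, 1.2]
width: 0.616
```

Call:
jog_arm:
  commands: "1 0 0 0 0 0 0; 1 0 0 0 0 0 0; 1 0 0 0 0 0 0; 1 0 0 0 0 0 0; 1 0 0 0 0 0 0"

```text
clock: 9.35
position: [0.5478, 0.1839, 0.0431]
ee_rot: [2.572, 1.803, 0.001]
force: [-1.2, 0.9, 5.4]
width: 0.549
```

Call:
jog_arm:
  commands: "1 0 0 0 0 0 0; 1 0 0 0 0 0 0; 1 0 0 0 0 0 0; 1 0 0 0 0 0 0; 1 0 0 0 0 0 0"

```text
clock: 9.85
position: [0.5478, 0.1839, 0.0431]
ee_rot: [2.572, 1.803, 0.001]
force: [-1.2, -0.1, 6.2]
width: 0.542
```

The opening is 0.542 × 92 ≈ 50 mm (52 expected with both catches in), so both are pressed. I'll lift gently.

Call:
jog_arm:
  commands: "1 0 0 0.01 0 0 0; 1 0 0 0.02 0 0 0; 1 0 0 0.03 0 0 0; 1 0 0 0.03 0 0 0; 1 0 0 0 0 0 0"

```text
clock: 10.35
position: [0.5487, 0.1842, 0.0714]
ee_rot: [2.572, 1.803, 0.004]
force: [0.5, -0.5, -3.0]
width: 0.545
```

Call:
jog_arm:
  commands: "1 0 0 0.05 0 0 0; 1 0 0 0.07 0 0 0; 1 0 0 0.07 0 0 0; 1 0 0 0.07 0 0 0; 1 0 0 0.05 0 0 0"

```text
clock: 10.85
position: [0.548, 0.184, 0.1649]
ee_rot: [2.572, 1.804, 0.002]
force: [0.3, 0.4, -2.3]
width: 0.54
```

Call:
jog_arm:
  commands: "1 0 0 0.03 0 0 0; 1 0 0 0.02 0 0 0; 1 0 0 0 0 0 0; 1 0 0 0 0 0 0; 1 0 0 0 0 0 0"

```text
clock: 11.35
position: [0.5473, 0.1834, 0.1769]
ee_rot: [-2.572, -1.803, 0.002]
force: [0.3, -0.5, -3.2]
width: 0.543
```

Call:
jog_arm:
  commands: "1 0 0 0 0 0 0; 1 0 0 0 0 0 0; 1 0 0 0 0 0 0; 1 0 0 0 0 0 0; 1 0 0 0 0 0 0"

```text
clock: 11.85
position: [0.5478, 0.1837, 0.1778]
ee_rot: [-2.572, -1.803, -0.0]
force: [-0.1, 0.1, -4.2]
width: 0.541
```

Run:
```python
from h import *
s=st();d=grab('scene','s5.png');P=cloud(d);print('dq',abs(s['dq']).max())
h=cv2.cvtColor(d['pixels'],cv2.COLOR_RGB2HSV);o=(P[...,:2]-C0)@np.array([EX,EY]).T;z=P[...,2]
m=(abs(o[...,1])<.025)&(o[...,0]>.035)&(o[...,0]<.075)&(z>.06)&(z<.23)
print('end face z',np.percentile(z[m],[1,50,99]),m.sum())
m=(abs(o[...,1])<.018)&(abs(o[...,0])<.06)&(z>.19)&(z<.226)
q=np.c_[o[m],np.ones(m.sum())];print('lid plane',m.sum(),np.linalg.lstsq(q,z[m],rcond=None)[0])
cv2.imwrite('pics/c5.png',cv2.resize(d['pixels'][90:290,240:440,::-1],(600,600),interpolation=cv2.INTER_CUBIC))
```

```text
t 11.85 p [0.5478 0.1837 0.1778] own [0.0013 0.0002] jawdeg 70.07 zaxis [ 0.  0. -1.] F [-0.1   0.12 -4.24] w 0.541 j [ 0.06  0.5  -0.69  1.71  0.35  1.06  0.49]
dq 0.0018038474914722033
end face z [0.14093386 0.1840141  0.21713563] 672
lid plane 401 [-0.21583593 -0.08380036  0.21770968]
```

View pics/c5.png

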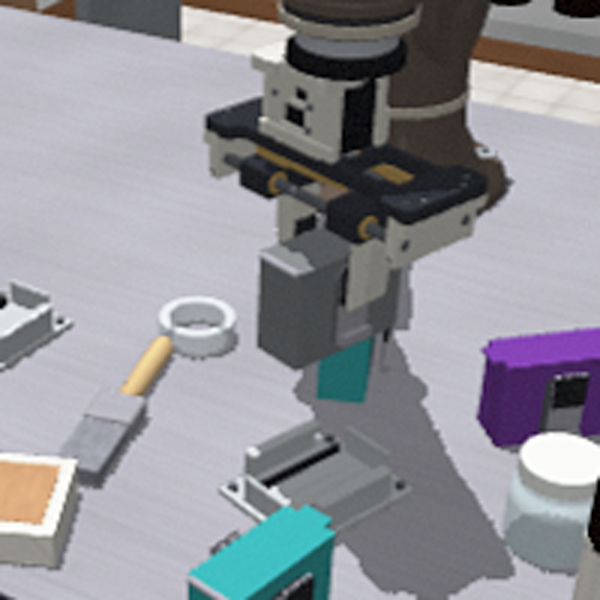

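The cassette is clear of the dock, underside at about 0.14. That plane fit mixes in the end face, so I'll refit using the lid top only.

Run:
```python
from h import *
for n in('scene','top'):
    d=grab(n);P=cloud(d);o=(P[...,:2]-C0)@np.array([EX,EY]).T;z=P[...,2]
    m=(abs(o[...,1])<.018)&(o[...,0]<.046)&(o[...,0]>-.055)&(z>.205)&(z<.23)
    q=np.c_[o[m],np.ones(m.sum())];
    for i in range(4):
        c=np.linalg.lstsq(q,z[m],rcond=None)[0];r=abs(z[m]-q@c)
        k=r<max(.0015,r.std());mm=np.zeros_like(m);mm[m]=k;m=mm;q=q[k]
    print(n,len(q),c,np.percentile(q[:,0],[1,99]) if len(q) else 0)
    m=(abs(o[...,1])<.024)&(o[...,0]>.035)&(o[...,0]<.07)&(z>.145)&(z<.205)
    q=np.c_[o[m],z[m]]
    if len(q)>50: print('end face x vs z slope',np.polyfit(q[:,2],q[:,0],1),len(q))
st()
```

```text
scene 173 [ 0.00141292 -0.02153714  0.21597098] [-0.00481275  0.04434934]
end face x vs z slope [0.004307   0.04610411] 474
top 0 [0. 0. 0.] 0
t 12.0 p [0.5478 0.1837 0.1778] own [0.0013 0.0002] jawdeg 70.07 zaxis [ 0.  0. -1.] F [ 0.24 -0.54 -3.68] w 0.544 j [ 0.06  0.5  -0.69  1.71  0.35  1.06  0.49]
  ret = _var(a, axis=axis, dtype=dtype, out=out, ddof=ddof,
  arrmean = um.true_divide(arrmean, div, out=arrmean,
  ret = ret.dtype.type(ret / rcount)
```

The cassette is level (end face vertical to 0.004), the lid is flat, and it's held still with the catches in. I'm handing it in.

```bash
python3 -c "
from h import *
print(arm.sign_off())"
```

```text
the job is handed in; nothing more can be done
None
```

I shut the lid, pinched both catches at 28 N, lifted the cassette straight out of the dock and handed the job in at about 12 s, still holding it. `sign_off()` gives no verdict, so the points below are my own last checks.

- **Height:** the underside is about 0.14 m above the table, and the lid top is at 0.216 m, which agrees.
- **Level and lid:** the end face is vertical to within 0.004 rad. The lid's slope along its length is 0.001 rad, so it is shut.
- **Catches:** the jaw opening is about 50 mm. I expected 52 mm with both catches fully in. I took both as pressed, and the cassette came out of the dock without snagging.
- **Load and stillness:** the wrist carries about 4 N, and the arm is still (largest joint speed 0.002 rad/s).
- **Other things on the table:** nothing looked moved in the last picture, but I judged this by eye and it did not show the bottles.

**Checks that failed or disagreed:** my first plane fit of the raised lid gave a false slope of 0.22 because it included the end face; the refit on the lid top alone was flat. The top camera gave no reading of the lid at the end, so the final level and lid checks rest on the scene camera alone.

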